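# Slide a battery module over the sill into its box and lock it in

## Task

Slide the battery module from the steel transfer deck up over the step into the yellow battery box without tipping it, and press it fully home against the sprung contact block, firmly enough for the contacts to mate but gently. Then swing the red keeper fully across the mouth behind it, and leave the other things where they are.

Things in the scene. Friction and masses are not known exactly. Their poses are not given: they have to be found in the camera images.
- module: Battery module: grey block, green band, black underside, 130 mm long (x), 92 wide (y), 50 high, 0.6-0.95 kg, loose on the deck; too wide to grip. Origin: centre of its underside; +x to the nose (face with two brass contacts), z up. The nose's lowest 10 mm is bevelled 30 deg, so pushed low and squarely from behind it rides up a step of a few mm. Rear face plain, upright.
- box: Yellow battery box, fixed, open on top and at the mouth. Origin: on the table under the middle of the sill; +x is the way in, z up. Flat floor 50 mm above the table from x = 0 inwards. Bay 100 mm wide from x = 50 mm, flaring to 120 at the sill; rails 40 mm high above the floor. The keeper's steel post (26 x 22 mm, 66 high) stands at x = -9, y = +82 mm.
- home (a point): Point in the box (x = 65, y = 0, z = 50 mm in its frame, same axes): where the module's origin is when its nose just meets the contact block. Its rear face is then flush with the sill.
- contact: Black sprung contact block, 56 mm wide, 26 high, at the bay's inner end. Origin: middle of its outward face, 130 mm in from the sill, 26 mm above the bay floor. Gives 1 mm per 8 N, travel 4 mm. Contacts mate when the module presses it with over 8 N for 0.2 s; over 20 N damages it. Let go, it pushes the module back about 1 mm; friction holds it there.
- deck: Steel transfer deck, fixed in front of the box: a plate 240 mm long (x, along the box's x), 132 wide. Origin: on its middle line, 44 mm below its flat top. It ends 12 mm short of the sill, its top 3 to 6 mm lower than the box's floor: an upward step. The module may be pushed about on it, with at most 25 N.
- keeper (a joint): Keeper: flat red arm, 72 x 12 x 10 mm, on an upright hinge at x = -10, y = 80 mm in the box's frame, 73 mm above the table. Found open at 0 to 0.35 rad (0: pointing to the box's -x); swings anticlockwise from above to a stop at 1.571, pointing to the box's -y across the mouth, 4 mm behind a module that is home; one not home blocks it. Stays where left (0.06 N m).
- knob (a point): Black upright knob on the keeper, 16 mm across, from 78 to 112 mm above the table; this point is on its axis, 95 mm above the table. With the keeper at 0 it lies at x = -70, y = +96 mm in the box's frame (60 along the arm, 16 to its outer side). Pinch it from above or push it; it turns in the fingers, which can keep their heading.
- fuseblock: An orange fuse block 28 x 60 x 22 mm, lying loose on top of the box's rear housing. Leave it there.
- spanner: An open-ended wrench, lying loose. Not part of the job.
- driver: A screwdriver, lying loose. Not part of the job.
- oilfilter: A white can-shaped oil filter, 72 mm across and 90 mm tall, standing loose. Not part of the job.
- grease: A jar of 56 mm diameter and 100 mm height with a blue cap, standing loose. Not part of the job.
- airfilter: A tan cylindrical filter cartridge 70 mm across and 130 mm long, lying loose. Not part of the job.
There are look-alikes about, which are no part of the job. What is shaped like the module but pink is not meant.

How it is judged (in metres and radians):
On the way, in this order (a step that is already met when the one before it is completed fails the run):
1. the module has ridden over the step and lies level on the box's floor between the rails, at most 50 mm short of home (x of module in the frame of home above -0.05 m and z of module in the frame of home between -0.002 and 0.002 m and angle between module's own z axis and vertical below 0.03 rad), for 0.1 s.
2. the module is pressed against the contact block with more than 8 N (contact force between module and contact above 8 N), for 0.2 s.
At the end, for the whole second after the job is handed in: The module lies level and at rest on the box's floor, within 3 mm of fully home along the bay, 6 mm sideways and 0.08 rad, and the keeper is swung across the mouth to more than 1.45 rad (x of module in the frame of home between -0.003 and 0.003 m and y of module in the frame of home between -0.006 and 0.006 m and z of module in the frame of home between -0.002 and 0.002 m and angle between the x axis of module and the x axis of box, either way round below 0.08 rad and angle between module's own z axis and vertical below 0.03 rad and value of joint keeper above 1.45 rad and linear speed of module below 0.01 m/s); the robot touches nothing.
It fails at once if a finger pushes the module with more than 25 N (contact force between the fingers and module above 25 N).
It fails at once if the contact block is loaded with more than 20 N (contact force between module and contact above 20 N).
It fails at once if the module tips (more than 0.15 rad) (angle between module's own z axis and vertical above 0.15 rad).
It fails at once if one of the other loose things is moved by more than 30 mm (distance of any of spanner, driver, oilfilter, grease, airfilter, fuseblock from where it was at the start of the episode above 0.03 m).
It also fails if it takes over 72 s, if anything falls off the work surface, if the arm or the gripper's body presses on something with over 40 N, if the wrist force passes 120 N, or if a joint passes its speed limit or range.

## Robot

A 6-joint arm with a two-finger parallel gripper is mounted at the origin on the work surface. World frame = base frame: x ahead of the robot, y to its left, z up, the work surface at z = 0. Lengths are in m, angles in degrees, forces in N, time in s.
With the tool pointing down it reaches from about 0.4 to 0.825 m from the base axis. Payload 7 kg.
Tool frame: the origin (TCP) lies on the centre line of the jaws, within the pads' length; the fingertips stand r.nose_length ahead of it and the grasp point (between the pads) lies 2 mm behind it (r.nose_length is the distance from the TCP to the fingertips, in m); z points along the fingers, y is the direction in which the jaws open and shut (so a half turn about z gives the same grasp; the last joint's range is limited). The gripper opens to 88 mm and grips with 3 to 60 N. Pads are 19 mm wide; open, the fingers measure 130 mm over their backs; the gripper's body (78 mm by 193 mm) begins 47 mm behind the grasp point.
Start: joints at [79.876, 20.546, 0.682, 0, -70.136, -16.507], TCP at [0.303, 0.603, 0.244] pointing down, gripper open.
Joint ranges: [-176.03, 176.03], [-82.01, 121.73], [-58.28, 71.71], [-173.87, 95.51], [-174.79, -0.11], [-173.66, 173.66]. Speed limits (degrees/s): [136.94, 136.94, 172.46, 180, 180, 180].

## Interface

Orientations are given as [roll, pitch, yaw] about the fixed x, y, z axes, in that order (R = Rz(yaw) Ry(pitch) Rx(roll)).
In Python, from plant import r gives the robot as it stands.
- The arm moves only by the tool apply_moves, never from a script. Its argument "targets" is a list of rows, each a list of 3 entries, a list of its own where there are three numbers: the shift along the tool's x, y, z scaled (see below), then the turn, a rotation vector about the tool's x, y, z scaled (see below), then the finger opening in mm, from 0 to 87.6. A call has 1 to 5 rows; each row shifts and turns the pose as measured when the row begins, along the tool's axes as they then stand; what a row does not reach is not made up. The controller multiplies each number of a shift by 0.04 m and each number of a turn by 8 degrees. A row lasts 1/10 s, in which the tool goes at most 50 mm and 8.59 degrees, less where a joint would pass 70% of its speed; a pose out of reach is approached as far as the arm can. A call with a number of a shift or a turn outside -1 to 1 is refused whole. A call with a gripper value outside its range is refused whole. The fingers move at their own pace and stop on an object; "squeeze" is the grip in N (left out, the last holds). Time passes only in rows, so rows that do not move let the fingers close. It gives the time, the measured TCP pose, the force and the opening at its end, in the units of the state.
- r.get_state(): the state, without advancing time (a new reading comes with each control period).
- r.capture(name): name is "scene" or "top" or "wrist"; returns a dict with "img" (420x560x3 uint8, blue, green, red), "z_map" (420x560 float32, m along the optical axis (not along the pixel's ray), 0 where there is no reading), "fx", "fy", "cx", "cy" (pixels), "camera_from_world" (4x4, takes a point from world to camera coordinates); the wrist camera has in their place "mount" (4x4, takes a point from camera to tool coordinates, whose origin is the TCP and whose axes are the flange's). Camera axes: x right, y up, looking along -z (the intrinsics and any distortion apply to the point x, -y, -z); pixel columns grow to the right and rows downward; lengths in m; the calibration is good to about 2 mm. A picture is of the moment at which its call begins: read the wrist's pose just before it.
- r.close_job(): hands the job in, once; it reports no verdict.
The state is a dict: "time_s": time; "joints": joint angles; "qd": joint speeds; "joint_torque": joint torques, N m; "tcp_pos": TCP position; "eef_rot": TCP orientation; "contact_force": force on the tool from outside, world axes, zero at the start; "moment": the same for the moment, N m; "gripper_width": finger opening in m.
Only numpy, scipy, OpenCV 4.12 (cv2) and the standard library are available. Lean on these libraries where they do the work, as an engineer would, in place of code of your own. Each camera call takes 0.05 s, during which the arm holds its last target.

## Working session

There is one attempt and no reset: what is moved stays moved. The work goes in short steps, Python scripts to look and compute and a tool call to move; the robot and the scene stay as the last step left them, time stands still between calls to the robot, and variables do not carry over. Pictures are saved under pics/ and viewed, and the job is handed in when it is done.

Besides the shell and the picture viewer there is one more tool, called after "Call:" as a command line: name --argument value ..., lists and objects as JSON in quotes. apply_moves: Moves the arm, as the interface text tells. Its arguments: {"type":"object","properties":{"targets":{"type":"array","items":{"type":"array"}},"squeeze":{"type":"number"}},"required":["targets"]}

```bash
ls; mkdir -p pics; python3 - <<'E'
from plant import r
import cv2,numpy as np
print(r.get_state(), r.nose_length)
for n in ("scene","top"):
    c=r.capture(n); cv2.imwrite(f"pics/{n}0.png",c["img"]); np.savez(f"{n}0.npz",**c)
    print(n,c["fx"],c["fy"],c["cx"],c["cy"],c["camera_from_world"],[k for k in c])
E
```

```text
pics
{'time_s': 0.0, 'joints': array([ 7.98748536e+01,  2.05897786e+01,  6.32742319e-01, -1.94942740e-02,
       -7.01349390e+01, -1.65041820e+01]), 'qd': array([ 0.01874064, -0.01575352,  0.00589226,  0.04230084, -0.01443355,
       -0.08307178]), 'joint_torque': array([-1.38759264e-03, -5.82715845e+01,  2.93074769e+01,  6.99772239e+00,
        7.13321962e-03, -1.78126411e-04]), 'tcp_pos': array([0.30239282, 0.60295598, 0.24263549]), 'eef_rot': array([ 1.79906608e+02, -8.56044596e-03, -2.66359604e+01]), 'contact_force': array([-0.74466415,  0.09066832, -0.81580134]), 'moment': array([-0.00484908,  0.08482125,  0.0150682 ]), 'gripper_width': 0.08758311812290451} 0.017
scene 469.34476833127195 469.34476833127195 283.6085394209105 211.5661936444103 [[ 0.75699256  0.65318034  0.01782463 -0.42303718]
 [-0.37522681  0.41220663  0.83023523  0.13047109]
 [ 0.5349459  -0.63517017  0.55712812 -1.59109979]
 [ 0.          0.          0.          1.        ]] ['img', 'z_map', 'fx', 'fy', 'cx', 'cy', 'camera_from_world']
top 423.1972236677436 423.1972236677436 275.8281507069149 207.00243052406796 [[-2.47855190e-02 -9.99685826e-01 -3.73189929e-03  4.94142026e-03]
 [ 9.81538379e-01 -2.50434438e-02  1.89618660e-01 -5.68250546e-01]
 [-1.89652547e-01  1.03679452e-03  9.81850720e-01 -1.04369493e+00]
 [ 0.00000000e+00  0.00000000e+00  0.00000000e+00  1.00000000e+00]] ['img', 'z_map', 'fx', 'fy', 'cx', 'cy', 'camera_from_world']
```

View pics/scene0.png

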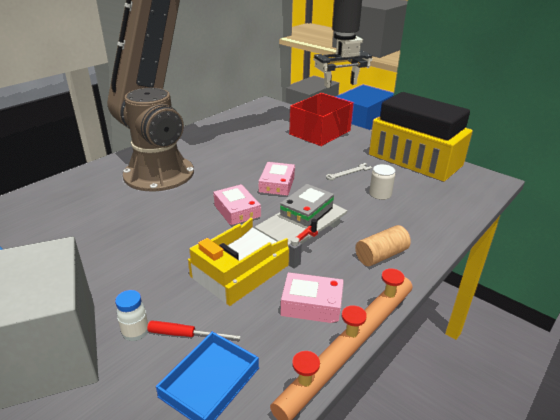

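View pics/top0.png

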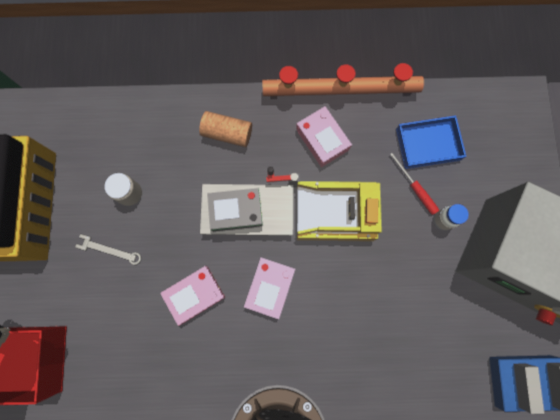

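The grey module with the green band is at scene (307,204) / top (235,210), lying on the deck. The same-shaped blocks are pink, so they're decoys: top (325,134), (192,295), (270,288). The box is at top (340,210) and the keeper at (282,178). I'll confirm with a crop and measure.

```bash
cat > h.py <<'E'
import numpy as np,cv2
def load(n): return dict(np.load(n+".npz"))
def cloud(c):
    h,w=c["z_map"].shape; u,v=np.meshgrid(np.arange(w),np.arange(h)); z=c["z_map"]
    p=np.stack([(u-c["cx"])/c["fx"]*z,-(v-c["cy"])/c["fy"]*z,-z,np.ones_like(z)],-1)
    M=np.linalg.inv(c["camera_from_world"]); W=(p@M.T)[...,:3]; W[z==0]=np.nan; return W
def ray(c,u,v,Z):
    M=np.linalg.inv(c["camera_from_world"]); o=M[:3,3]
    d=M[:3,:3]@np.array([(u-c["cx"])/c["fx"],-(v-c["cy"])/c["fy"],-1.]); return o+d*(Z-o[2])/d[2]
def tri(c1,p1,c2,p2):
    A=[];b=[]
    for c,(u,v) in((c1,p1),(c2,p2)):
        M=np.linalg.inv(c["camera_from_world"]); o=M[:3,3]
        d=M[:3,:3]@np.array([(u-c["cx"])/c["fx"],-(v-c["cy"])/c["fy"],-1.]);d/=np.linalg.norm(d)
        P=np.eye(3)-np.outer(d,d);A.append(P);b.append(P@o)
    return np.linalg.solve(sum(A),sum(b))
E
python3 - <<'E'
from h import *
t=load("top0");s=load("scene0")
im=t["img"][150:270,190:400]; cv2.imwrite("pics/topcrop.png",cv2.resize(im,None,fx=3.8,fy=3.8,interpolation=cv2.INTER_CUBIC))
im=s["img"][170:310,180:360]; cv2.imwrite("pics/scenecrop.png",cv2.resize(im,None,fx=4.2,fy=4.2,interpolation=cv2.INTER_CUBIC))
W=cloud(t)
np.set_printoptions(precision=4,suppress=True)
for u,v in [(235,210),(222,210),(280,215),(205,233),(315,212),(330,187),(330,234),(372,210),(281,178),(270,170),(295,178)]:
    print(u,v,W[v,u])
E
```

```text
235 210 [0.5553 0.0927 0.0954]
222 210 [0.5562 0.1252 0.0947]
280 215 [ 0.5486 -0.0197  0.0447]
205 233 [0.506  0.1754 0.046 ]
315 212 [ 0.5529 -0.1106  0.0519]
330 187 [ 0.6082 -0.147   0.095 ]
330 234 [ 0.4942 -0.1463  0.0546]
372 210 [ 0.5427 -0.2436  0.1168]
281 178 [ 0.6391 -0.0245  0.0784]
270 170 [0.6521 0.003  0.1099]
295 178 [ 0.6387 -0.0606  0.0767]
```

View pics/topcrop.png

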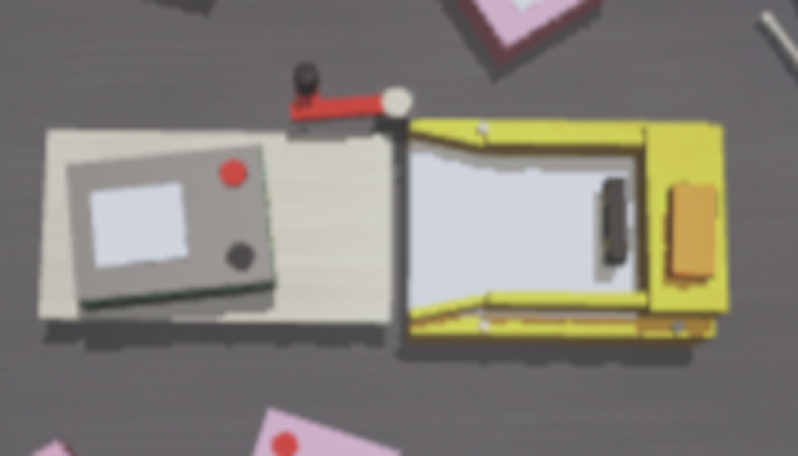

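View pics/scenecrop.png

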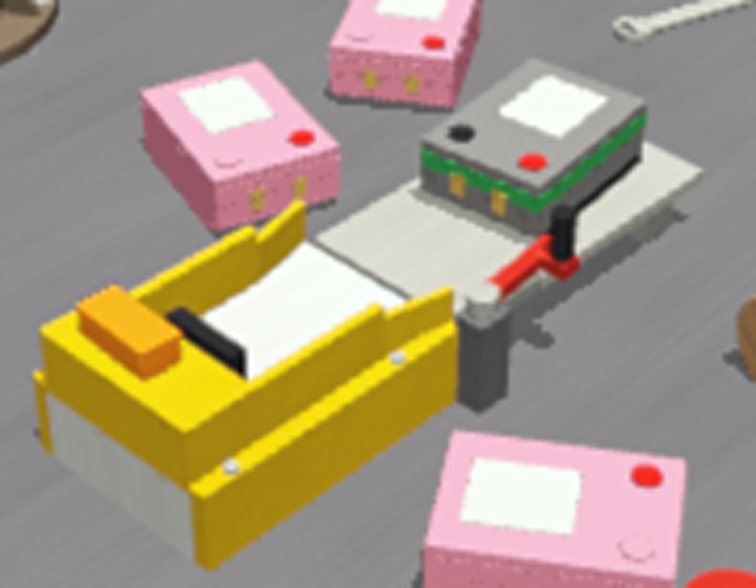

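The crops show the grey, green-banded module with its brass nose toward the box. It's yawed a few degrees on the deck. The keeper is nearly open. Next I'll measure the frames.

```bash
cat > m.py <<'E'
from h import *
np.set_printoptions(precision=4,suppress=True)
def rect(P):
    (c,s,a)=cv2.minAreaRect((P[:,:2]*1000).astype(np.float32)); b=cv2.boxPoints((c,s,a)); return np.array(c),np.array(s),a,b
def top_of(mask,c,Z):
    # contour on plane Z by rays
    cs,_=cv2.findContours(mask.astype(np.uint8),cv2.RETR_EXTERNAL,cv2.CHAIN_APPROX_NONE)
    k=max(cs,key=cv2.contourArea)[:,0,:]
    return np.array([ray(c,u,v,Z) for u,v in k])
if __name__=="__main__":
  for n in ("top0","scene0"):
    c=load(n);W=cloud(c);hsv=cv2.cvtColor(c["img"],cv2.COLOR_BGR2HSV);x,y,z=W[...,0],W[...,1],W[...,2]
    print(n)
    reg=(x>.45)&(x<.66)&(y>-.3)&(y<.22)
    m=reg&(y>-0.02)&(y<.19)&(x<.62)&(z>.088)&(z<.101); P=W[m]; Z=np.median(P[:,2]); print("modtop",m.sum(),Z); print(rect(P))
    m=m&True; 
    if m.sum()>50:
        m8=cv2.morphologyEx(m.astype(np.uint8),cv2.MORPH_OPEN,np.ones((3,3)));print("ray",rect(top_of(m8,c,Z)))
    m=reg&(z>.036)&(z<.0485)&(y>-.062)&(y<.19)&(x<.63)&(x>.47);P=W[m]; print("deck",m.sum(),np.median(P[:,2]),rect(P))
    yel=(hsv[...,0]>22)&(hsv[...,0]<36)&(hsv[...,1]>150)
    m=yel&reg&(z>.084)&(z<.1); P=W[m]; print("rail top",np.median(P[:,2]),m.sum()); print(rect(P))
    m=yel&reg&(z>.084)&(z<.125); P=W[m]; print("rail+housing"); print(rect(P))
    fl=reg&(z>.046)&(z<.056)&(y<-.075)&(y>-.19)&(x>.50)&(x<.60); P=W[fl];print("floor",np.median(P[:,2]), rect(P))
    org=(hsv[...,0]<22)&(hsv[...,1]>150)&reg&(z>.125); print("fuse",W[org].mean(0),np.median(W[org],0))
    red=((hsv[...,0]<6)|(hsv[...,0]>174))&(hsv[...,1]>170)&reg&(x>.61)&(z<.09); print("keeper red",red.sum(),np.median(W[red],0),rect(W[red]))
    kn=(hsv[...,2]<80)&reg&(x>.625)&(x<.68)&(y>-.03)&(y<.03)&(z>.085); print("knob",kn.sum(),W[kn].mean(0), W[kn][:,2].max(), rect(W[kn]))
E
python3 m.py
```

```text
top0
modtop 1896 0.0942921163782664
(array([559.9303,  95.9965]), array([ 93.3141, 129.8849]), 4.6129374504089355, array([[508.2014, 156.9763],
       [518.6473,  27.512 ],
       [611.6592,  35.0167],
       [601.2133, 164.4809]], dtype=float32))
ray (array([559.1144,  95.8326]), array([ 92.9724, 129.8161]), 4.705933094024658, array([[507.4597, 156.708 ],
       [518.1102,  27.3296],
       [610.7692,  34.9572],
       [600.1187, 164.3356]], dtype=float32))
deck 2412 0.04396338167448555 (array([561.514 ,  61.6934]), array([252.848 , 139.0935]), 87.74205780029297, array([[487.0404, -61.8924],
       [626.0259, -67.3724],
       [635.9877, 185.2792],
       [497.0021, 190.7593]], dtype=float32))
rail top 0.09444944166158264 27
(array([ 558.7502, -246.6755]), array([ 35.5974, 104.5823]), 86.24788665771484, array([[ 505.4065, -261.0141],
       [ 609.7645, -267.8579],
       [ 612.094 , -232.3369],
       [ 507.736 , -225.493 ]], dtype=float32))
rail+housing
(array([ 558.7502, -246.6755]), array([ 35.5974, 104.5823]), 86.24788665771484, array([[ 505.4065, -261.0141],
       [ 609.7645, 
[... 2386 characters left out ...]
0781] (array([647.8285, -14.8412]), array([24.7017, 59.0334]), 5.696798324584961, array([[632.6087,  13.3037],
       [638.4686, -45.4381],
       [663.0483, -42.9861],
       [657.1884,  15.7557]], dtype=float32))
knob 39 [ 0.655  -0.0025  0.1033] 0.11438824085750487 (array([653.4075,   1.8149]), array([ 9.7794, 17.6811]), 17.377988815307617, array([[646.1006,   8.7915],
       [651.3815,  -8.0825],
       [660.7145,  -5.1616],
       [655.4336,  11.7124]], dtype=float32))m.py:24: RuntimeWarning: Mean of empty slice.
  org=(hsv[...,0]<22)&(hsv[...,1]>150)&reg&(z>.125); print("fuse",W[org].mean(0),np.median(W[org],0))
  ret = um.true_divide(
  return _methods._mean(a, axis=axis, dtype=dtype,
```

```bash
python3 - <<'E'
from plant import r
import cv2,numpy as np
np.set_printoptions(precision=4,suppress=True)
c=r.capture("wrist"); cv2.imwrite("pics/w0.png",c["img"]); print(c["mount"],c["fx"],c["fy"],c["cx"],c["cy"],[k for k in c])
E
python3 - <<'E'
import sys; sys.path.insert(0,'.')
from h import *
np.set_printoptions(precision=4,suppress=True)
# box frame from scene estimate, and coordinates
th=np.radians(-92.5);ex=np.array([np.cos(th),np.sin(th)]);ey=np.array([-ex[1],ex[0]])
O=(np.array([.6278,-.0732])+np.array([.5027,-.0676]))/2
for n,p in dict(mod=(.5597,.0960),knob=(.652,.003),deckc=(.5627,.0635),start=(.303,.603)).items():
    d=np.array(p)-O; print(n,d@ex,d@ey)
print(O)
E
```

```text
[[ 0.0008  0.9671  0.2545  0.0683]
 [ 1.     -0.0006 -0.0006  0.0006]
 [-0.0005  0.2545 -0.9671 -0.1415]
 [ 0.      0.      0.      1.    ]] 350.0511043582717 350.0511043582717 277.68431001438114 210.84936775362388 ['img', 'z_map', 'fx', 'fy', 'cx', 'cy', 'mount']
mod -0.16599953647134352 -0.012802983687371258
knob -0.07711412131805125 0.0834657701896105
deckc -0.13366132743202913 -0.008388208933252265
start -0.6613198880766638 -0.29137369156165943
[ 0.5653 -0.0704]
```

View pics/w0.png

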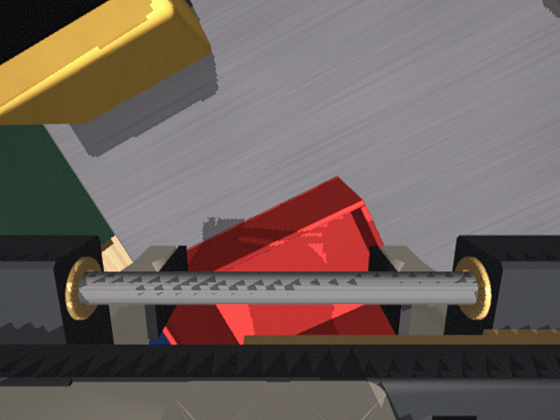

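Call:
apply_moves --targets '[[[0.95, 0.74, -0.2], [0, 0, 0], 50], [[0.95, 0.74, -0.2], [0, 0, 0], 50], [[0.95, 0.74, -0.2], [0, 0, 0], 50], [[0.95, 0.74, -0.2], [0, 0, 0], 50], [[0.95, 0.74, -0.2], [0, 0, 0], 50]]'

```text
time_s: 0.65
tcp_pos: [0.4055, 0.3829, 0.2792]
eef_rot: [179.5, -0.0, -26.2]
contact_force: [1.1, 0.8, -0.1]
gripper_width: 0.0538
```

Call:
apply_moves --targets '[[[0.95, 0.74, -0.2], [0, 0, 0], 50], [[0.95, 0.74, -0.2], [0, 0, 0], 50], [[0.95, 0.74, -0.2], [0, 0, 0], 50], [[0.95, 0.74, 0], [0, 0, 0], 50], [[0.95, 0.74, 0], [0, 0, 0], 50]]'

```text
time_s: 1.15
tcp_pos: [0.5118, 0.1591, 0.3069]
eef_rot: [179.6, -0.1, -26.1]
contact_force: [0.8, 0.9, -0.8]
gripper_width: 0.0501
```

Call:
apply_moves --targets '[[[0, 0, 0], [0, 0, 1], 50], [[0, 0, 0], [0, 0, 1], 50], [[0, 0, 0], [0, 0, 1], 50], [[0, 0, 0], [0, 0, 1], 50], [[0, 0, 0], [0, 0, 1], 50]]'

```text
time_s: 1.65
tcp_pos: [0.5135, 0.1507, 0.3062]
eef_rot: [179.7, -0.3, -67.9]
contact_force: [-0.5, 0.5, 0.4]
gripper_width: 0.0495
```

Call:
apply_moves --targets '[[[0, 0, 0], [0, 0, 1], 50], [[0, 0, 0], [0, 0, 1], 50], [[0, 0, 0], [0, 0, 1], 50], [[0.8, -0.6, 0], [0, 0, 0], 50], [[0.8, -0.6, 0], [0, 0, 0], 50]]'

```text
time_s: 2.15
tcp_pos: [0.5567, 0.0856, 0.3061]
eef_rot: [179.8, -0.4, -93.1]
contact_force: [0.8, 0.3, -0.6]
gripper_width: 0.05
```

Call:
apply_moves --targets '[[[0.5, -0.2, 0], [0, 0, 0], 50], [[0, 0, 0], [0, 0, 0], 50], [[0, 0, 0], [0, 0, 0], 50]]'

```text
time_s: 2.45
tcp_pos: [0.565, 0.0613, 0.3047]
eef_rot: [179.7, -0.5, -93.3]
contact_force: [-0.0, 0.0, 0.0]
gripper_width: 0.0499
```

```bash
cat >> h.py <<'E'
from scipy.spatial.transform import Rotation as Rn
def wristcap(name):
    from plant import r
    s=r.get_state(); c=r.capture("wrist")
    T=np.eye(4);T[:3,:3]=Rn.from_euler('xyz',s["eef_rot"],degrees=True).as_matrix();T[:3,3]=s["tcp_pos"]
    c["camera_from_world"]=np.linalg.inv(T@c["mount"]); cv2.imwrite(f"pics/{name}.png",c["img"]); np.savez(name+".npz",**c); print(s["time_s"],s["tcp_pos"],s["eef_rot"]); return c
E
python3 -c "
from h import *
wristcap('w1')"
```

```text
2.45 [0.56495692 0.06133268 0.30472233] [179.66894652  -0.48131334 -93.32430359]
```

View pics/w1.png

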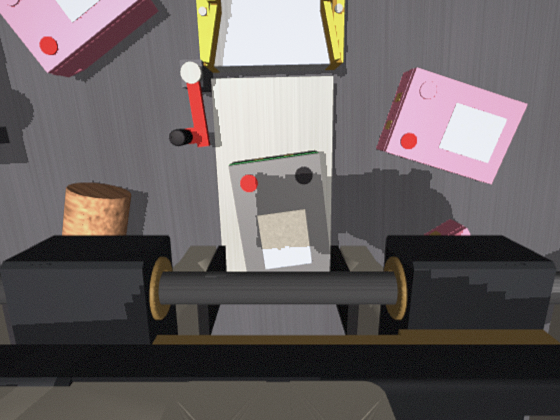

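The wrist view shows the deck's end at v≈76 (u 214–333), the sill at v≈66, the module's nose edge at v≈153–165, the keeper at (197,110) and the knob at (182,137). Now I'll fit edges.

```bash
python3 - <<'E'
from h import *
np.set_printoptions(precision=4,suppress=True)
c=load("w1");W=cloud(c);im=c["img"];hsv=cv2.cvtColor(im,cv2.COLOR_BGR2HSV);z=W[...,2]
cv2.imwrite("pics/w1c.png",cv2.resize(im[0:175,160:360],None,fx=3.4,fy=3.4,interpolation=cv2.INTER_CUBIC))
for u,v in [(270,100),(250,130),(280,40),(280,15),(275,170),(300,230),(197,115),(180,136),(191,71)]: print(u,v,W[v,u],hsv[v,u])
br=(hsv[...,2]>150)&(hsv[...,1]<60)
def runs(row,a,b):
    k=np.where(br[row,a:b])[0]; return k.min()+a,k.max()+a
print("deck edges")
L=[];R=[]
for v in range(82,146,7):
    a,b=runs(v,205,345); L.append(ray(c,a-.5,v,.0442));R.append(ray(c,b+.5,v,.0442)); print(v,a,b)
L=np.array(L);R=np.array(R)
for n,P in(("L",L),("R",R)):
    k=np.polyfit(P[:,1],P[:,0],1); print(n,P[[0,-1]],"slope",k[0],"yaw",-90-np.degrees(np.arctan(k[0])))
print("cols: deck start row, sill row")
S=[];D=[]
for u in range(222,330,9):
    col=br[40:110,u]; dark=np.where(~col)[0]+40; print(u,dark.min(),dark.max()); S.append(ray(c,u,dark.min()-.5,.05)); D.append(ray(c,u,dark.max()+.5,.0442))
for n,P in(("sill",np.array(S)),("deckend",np.array(D))):
    k=np.polyfit(P[:,0],P[:,1],1); print(n,P.mean(0),"slope deg",np.degrees(np.arctan(k[0])))
print("floor edges");
for v in range(0,64,6): 
    a,b=runs(v,200,345); print(v,a,b,ray(c,a-.5,v,.05)[:2],ray(c,b+.5,v,.05)[:2])
E
```

```text
270 100 [ 0.5662 -0.0301  0.044 ] [ 23   9 235]
250 130 [0.5907 0.0007 0.0432] [ 21  11 233]
280 40 [nan nan nan] [110   9 244]
280 15 [ 0.5507 -0.1124  0.0491] [107   9 244]
275 170 [0.5648 0.0406 0.094 ] [  5   9 171]
300 230 [0.5424 0.1049 0.0957] [ 20  31 204]
197 115 [ 0.6406 -0.0177  0.0787] [  1 185 229]
180 136 [0.6513 0.0012 0.1123] [165   7  73]
191 71 [ 0.6415 -0.0595  0.0794] [ 36   5 235]
deck edges
82 216 333
89 213 332
96 214 332
103 215 332
110 218 332
117 219 332
124 219 332
131 220 332
138 221 331
145 221 331
L [[ 0.624  -0.052   0.0442]
 [ 0.6251  0.0153  0.0442]] slope -0.02968904416494294 yaw -88.29944260024938
R [[ 0.4962 -0.0448  0.0442]
 [ 0.4996  0.0225  0.0442]] slope 0.041452217967777524 yaw -92.37367821043486
cols: deck start row, sill row
222 66 77
231 66 77
240 66 77
249 66 77
258 66 76
267 65 76
276 65 76
285 65 76
294 65 76
303 65 75
312 64 75
321 64 75
sill [ 0.5623 -0.0652  0.05  ] slope deg -2.0821896660711454
deckend [ 0.5631 -0.0541  0.0442] slope deg -2.001176213268086
floor edges
0 221 319 [ 0.6102 -0.1292] [ 0.5099 -0.1236]
6 222 341 [ 0.6097 -0.1237] [ 0.4876 -0.1169]
12 200 339 [ 0.6326 -0.1194] [ 0.4897 -0.1115]
18 221 321 [ 0.6118 -0.1127] [ 0.5083 -0.107 ]
24 220 322 [ 0.6133 -0.1072] [ 0.5074 -0.1013]
30 219 323 [ 0.6149 -0.1017] [ 0.5065 -0.0956]
36 219 324 [ 0.6155 -0.096 ] [ 0.5056 -0.0899]
42 218 325 [ 0.6171 -0.0904] [ 0.5047 -0.0841]
48 217 326 [ 0.6187 -0.0847] [ 0.5038 -0.0783]
54 216 327 [ 0.6203 -0.079 ] [ 0.5029 -0.0724]
60 215 329 [ 0.622  -0.0732] [ 0.5009 -0.0664]
```

View pics/w1c.png

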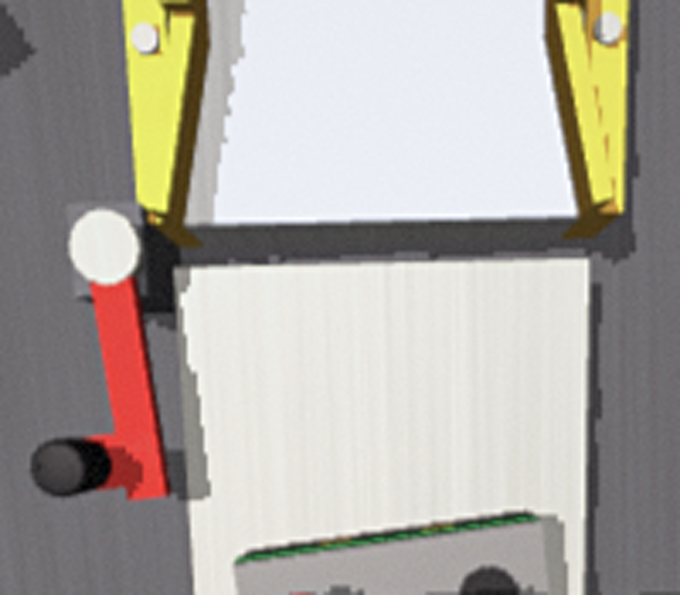

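Call:
apply_moves --targets '[[[-0.9, 0.14, 0], [0, 0, -1], 40], [[-0.9, 0.14, 0.3], [0, 0, 0], 40], [[-0.9, 0.14, 0.5], [0, 0, 0], 40], [[-0.8, 0.14, 0.8], [0, 0, 0], 40], [[0, 0, 0.9], [0, 0, 0], 40]]'

```text
time_s: 3.0
tcp_pos: [0.5352, 0.2087, 0.2075]
eef_rot: [-179.7, -0.1, -84.8]
contact_force: [0.8, -0.2, 0.2]
gripper_width: 0.04
```

```bash
cat > st.py <<'E'
from plant import r
from h import *
import sys
np.set_printoptions(precision=4,suppress=True)
O=np.array([.5617,-.0655]);PS=-92.2
def bx(p):
    t=np.radians(PS);d=np.array(p[:2])-O;return np.array([d@[np.cos(t),np.sin(t)],d@[-np.sin(t),np.cos(t)]])
def status():
    s=r.get_state();p=s["tcp_pos"];R=Rn.from_euler('xyz',s["eef_rot"],degrees=True).as_matrix()
    print(s["time_s"],"tcp",p,"rot",s["eef_rot"],"F",s["contact_force"],"w",s["gripper_width"])
    lead=p+R@[.0095,0,.017]; print("box tcp",bx(p)*1000,"lead edge",bx(lead)*1000,"z",lead[2]*1000)
    return s,p,R
def togo(P,yaw,tilt):
    s,p,R=status();d=R.T@(np.array(P)-p)
    Rt=(Rn.from_euler('z',yaw,degrees=True)*Rn.from_euler('x',180,degrees=True)*Rn.from_euler('y',tilt,degrees=True)).as_matrix()
    print("shift units",d/.04,"turn units",np.degrees(Rn.from_matrix(R.T@Rt).as_rotvec())/8)
E
python3 -c "
from st import *
togo([.5508,.2057,.0735],-85.4,6.4)"
```

```text
3.0 tcp [0.5352 0.2087 0.2075] rot [-179.7192   -0.0855  -84.8447] F [ 0.8404 -0.1821  0.1644] w 0.04003312997697483
box tcp [-272.9415  -37.0232] lead edge [-263.5052  -35.7211] z 190.56033177238223
shift units [ 0.1038 -0.3658  3.3531] turn units [-0.039   0.7895  0.0674]
```

Call:
apply_moves --targets '[[[0, -0.36, 0.8], [0, 0, 0], 40], [[0, 0, 0.9], [0, 0, 0], 40], [[0, 0, 0.8], [0, 0, 0], 40], [[0, 0, 0.2], [0, 0.7, 0], 40], [[0, 0, 0], [0, 0, 0], 40]]'

```text
time_s: 3.5
tcp_pos: [0.5447, 0.215, 0.092]
eef_rot: [-179.9, -6.0, -84.4]
contact_force: [-0.1, 0.3, -0.3]
gripper_width: 0.0398
```

```bash
python3 -c "
from st import *
togo([.5508,.2057,.0735],-85.4,6.4)
wristcap('w2')"
```

```text
3.5 tcp [0.5447 0.215  0.092 ] rot [-179.9391   -5.956   -84.3535] F [-0.0529  0.3094 -0.3028] w 0.03984948659020057
box tcp [-279.6433  -27.7713] lead edge [-268.538   -26.2226] z 76.11648827269929
shift units [ 0.1971 -0.1288  0.4867] turn units [-0.0217  0.0556  0.13  ]
3.5 [0.5447 0.215  0.092 ] [-179.9391   -5.956   -84.3535]
```

View pics/w2.png

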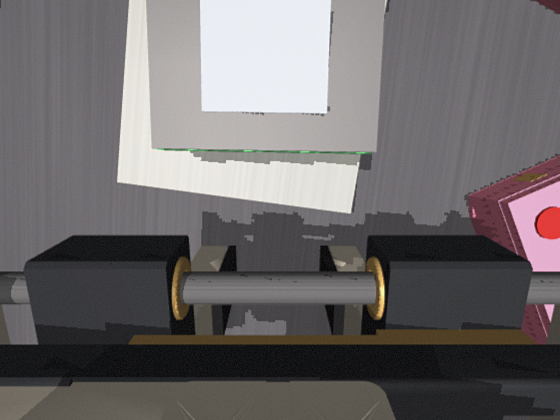

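The wrist view shows the module's rear edge at v≈150 (u 152–377), parallel to the jaws. I need to shift about 5 mm sideways.

```bash
python3 -c "
from st import *
c=load('w2');a=ray(c,152,148.5,.0945);b=ray(c,377,150.5,.0945)
m=(a+b)/2;d=b-a
print(a,b,m,bx(m)*1000,np.linalg.norm(d),np.degrees(np.arctan2(d[1],d[0]))+90)
W=cloud(c);print(W[170,250],W[165,200],W[100,170])
"
```

```text
[0.6012 0.1632 0.0945] [0.5095 0.1549 0.0945] [0.5554 0.1591 0.0945] [-224.1655  -14.9513] 0.09206166814755844 -84.80415559453803
[0.5643 0.1702 0.045 ] [0.5921 0.1702 0.0443] [0.5947 0.1435 0.0953]
```

Call:
apply_moves --targets '[[[0.1, -0.14, 0.4], [0, 0, 0.1], 40], [[0.1, 0, 0.12], [0, 0, 0], 40]]'

```text
time_s: 3.75
tcp_pos: [0.5508, 0.2078, 0.0737]
eef_rot: [-179.8, -5.6, -85.0]
contact_force: [0.2, -0.4, -0.2]
gripper_width: 0.0404
```

```bash
python3 -c "
from st import *
status()"
```

```text
3.75 tcp [0.5508 0.2078 0.0737] rot [-179.7619   -5.5507  -85.0101] F [ 0.1552 -0.4431 -0.2207] w 0.040438976992445405
box tcp [-272.7138  -21.4019] lead edge [-261.7101  -19.9426] z 57.742500385662765
```

Call:
apply_moves --targets '[[[0.4, 0, 0.04], [0, 0.05, 0], 40], [[0.3, 0, 0.03], [0, 0, 0], 40], [[0.1, 0, 0.01], [0, 0, 0], 40], [[0.08, 0, 0.01], [0, 0, 0], 40], [[0.08, 0, 0.01], [0, 0, 0], 40]]'

```text
time_s: 4.25
tcp_pos: [0.5549, 0.1668, 0.077]
eef_rot: [-179.5, -5.7, -85.1]
contact_force: [-1.1, 1.8, -0.9]
gripper_width: 0.0401
```

```bash
python3 -c "
from st import *
status()"
```

```text
4.25 tcp [0.5549 0.1668 0.077 ] rot [-179.5234   -5.6832  -85.0586] F [-1.0517  1.7967 -0.9477] w 0.04006346624423481
box tcp [-231.8417  -15.6777] lead edge [-220.8089  -14.1529] z 61.028857886477674
```

Call:
apply_moves --targets '[[[0.12, 0, 0.06], [0, 0, -0.1], 40], [[0.12, 0, 0.04], [0, 0, -0.1], 40], [[0.12, 0, 0.02], [0, 0, -0.1], 40], [[0.12, 0, 0.01], [0, 0, -0.1], 40], [[0.12, 0, 0.01], [0, 0, 0], 40]]'

```text
time_s: 4.75
tcp_pos: [0.559, 0.1421, 0.0746]
eef_rot: [-179.7, -5.6, -81.5]
contact_force: [-0.6, 2.1, -0.2]
gripper_width: 0.0403
```

```bash
python3 -c "
from st import *
status()
wristcap('w3')"
```

```text
4.75 tcp [0.559  0.1421 0.0746] rot [-179.7119   -5.5988  -81.4774] F [-0.6427  2.1281 -0.2387] w 0.04026392188932072
box tcp [-207.3629  -10.6507] lead edge [-196.4596   -8.499 ] z 58.6173267449886
4.75 [0.559  0.1421 0.0746] [-179.7119   -5.5988  -81.4774]
```

View pics/w3.png

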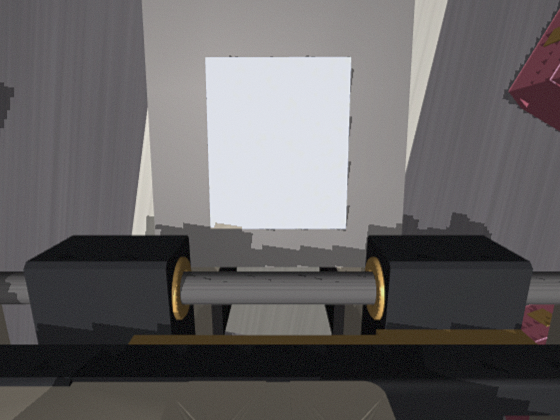

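Call:
apply_moves --targets '[[[0.18, 0, 0.02], [0, 0, 0], 40], [[0.18, 0, 0.02], [0, 0, 0], 40], [[0.18, 0, 0.02], [0, 0, 0], 40], [[0.18, 0, 0.02], [0, 0, 0], 40], [[0.15, 0, 0.02], [0, 0, 0.12], 40]]'

```text
time_s: 5.3
tcp_pos: [0.5651, 0.1046, 0.0743]
eef_rot: [-179.6, -5.6, -82.5]
contact_force: [0.2, 2.5, 0.8]
gripper_width: 0.04
```

```bash
python3 -c "
from st import *
status()"
```

```text
5.3 tcp [0.5651 0.1046 0.0743] rot [-179.5687   -5.5935  -82.495 ] F [0.2494 2.5057 0.804 ] w 0.040033484342612266
box tcp [-170.1001   -3.1734] lead edge [-159.1689   -1.1741] z 58.29760042060272
```

Call:
apply_moves --targets '[[[0.12, 0, 0.02], [0, 0, 0.3], 40], [[0.12, 0, 0.01], [0, 0, 0.3], 40], [[0.12, 0, 0.01], [0, 0, 0.3], 40], [[0.12, 0, 0.01], [0, 0, 0.3], 40], [[0, 0, 0], [0, 0, 0], 40]]'

```text
time_s: 5.8
tcp_pos: [0.5664, 0.0814, 0.0735]
eef_rot: [-178.6, -5.5, -92.9]
contact_force: [-0.6, -0.0, -0.1]
gripper_width: 0.04
```

```bash
python3 -c "
from st import *
status()
wristcap('w4')
c=r.capture('top');np.savez('top1.npz',**c);cv2.imwrite('pics/top1.png',cv2.resize(c['img'][150:270,190:400],None,fx=3.8,fy=3.8))"
```

```text
5.8 tcp [0.5664 0.0814 0.0735] rot [-178.6288   -5.4745  -92.8582] F [-0.6309 -0.0368 -0.0672] w 0.04001234501146916
box tcp [-146.9443   -0.9862] lead edge [-135.8623   -0.7067] z 57.52372757669942
5.8 [0.5664 0.0814 0.0735] [-178.6288   -5.4745  -92.8582]
```

View pics/w4.png

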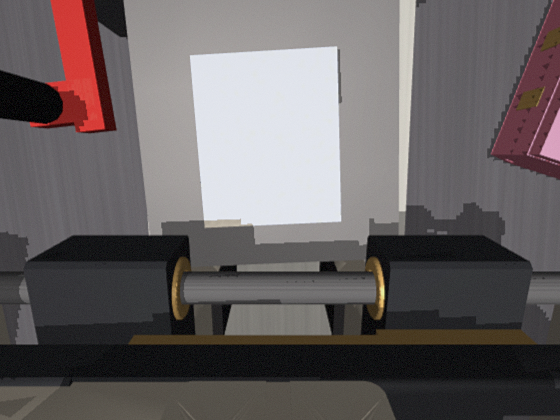

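View pics/top1.png

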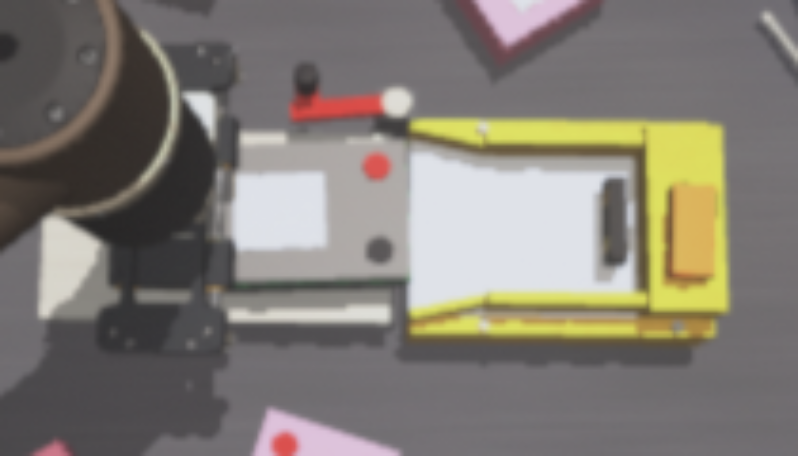

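```bash
cat > mod.py <<'E'
from st import *
from m import rect
def mod(n,hi=.106,yr=(-.21,.08)):
    c=load(n);W=cloud(c);hsv=cv2.cvtColor(c["img"],cv2.COLOR_BGR2HSV);x,y,z=W[...,0],W[...,1],W[...,2]
    m=(x>.5)&(x<.625)&(y>yr[0])&(y<yr[1])&(z>.088)&(z<hi)&(hsv[...,1]<70)
    m=cv2.morphologyEx(m.astype(np.uint8),cv2.MORPH_OPEN,np.ones((3,3)))
    k,l,s,ct=cv2.connectedComponentsWithStats(m);i=1+np.argmax(s[1:,4]);P=W[l==i]
    c0,sz,a,b=rect(P); print(n,"rect mm",sz,"n",len(P)); print("corners box",np.array([bx(q/1000)*1000 for q in b]))
    A=np.c_[P[:,0]-P[:,0].mean(),P[:,1]-P[:,1].mean(),np.ones(len(P))];k=np.linalg.lstsq(A,P[:,2],rcond=None)[0];print("z",k[2],"tilt xy",k[:2])
E
python3 -c "
from mod import *
mod('top1')"
```

```text
top1 rect mm [ 92.7072 119.7163] n 1658
corners box [[-121.65    -47.8023]
 [  -2.026   -43.1029]
 [  -5.6651   49.5329]
 [-125.2892   44.8334]]
z 0.09435358284586724 tilt xy [-0.0026  0.0011]
```

Call:
apply_moves --targets '[[[0.1, 0, 0.01], [0, 0, -0.08], 40], [[0.1, 0, 0.01], [0, 0, 0], 40], [[0.08, 0, 0.01], [0, 0, 0], 40]]'

```text
time_s: 6.2
tcp_pos: [0.5667, 0.0709, 0.0736]
eef_rot: [-178.6, -5.4, -91.9]
contact_force: [-0.2, 2.0, 1.0]
gripper_width: 0.0401
```

```bash
python3 -c "
from st import *
status()"
```

```text
6.2 tcp [0.5667 0.0709 0.0736] rot [-178.6417   -5.4449  -91.858 ] F [-0.1751  1.9844  1.0373] w 0.040078927860036105
box tcp [-136.4943   -0.2645] lead edge [-125.4271    0.2046] z 57.54796562353563
```

Call:
apply_moves --targets '[[[0.09, 0, 0.01], [0, 0, 0], 40], [[0.09, 0, 0.01], [0, 0, 0], 40]]'

```text
time_s: 6.4
tcp_pos: [0.5671, 0.0642, 0.0736]
eef_rot: [-178.6, -5.3, -91.8]
contact_force: [0.6, 5.2, -1.0]
gripper_width: 0.0402
```

Call:
apply_moves --targets '[[[0.09, 0, 0.01], [0, 0, 0], 40], [[0.09, 0, 0.01], [0, 0, 0], 40]]'

```text
time_s: 6.6
tcp_pos: [0.5673, 0.0572, 0.0737]
eef_rot: [-178.5, -5.3, -91.8]
contact_force: [-0.4, 1.7, 1.3]
gripper_width: 0.0399
```

```bash
python3 -c "
from st import *
status()
wristcap('w5')
for n in ('top','scene'):
  c=r.capture(n);np.savez(n+'2.npz',**c);cv2.imwrite('pics/'+n+'2.png',c['img'])
from mod import mod
mod('top2')
"
```

```text
6.6 tcp [0.5673 0.0572 0.0737] rot [-178.4926   -5.2777  -91.8161] F [-0.4153  1.7372  1.3173] w 0.03986150559375163
box tcp [-122.8076    0.8562] lead edge [-111.7879    1.3772] z 57.604224628769764
6.6 [0.5673 0.0572 0.0737] [-178.4926   -5.2777  -91.8161]
top2 rect mm [115.498   92.0228] n 1617
corners box [[ 17.0111 -45.8948]
 [ 16.441   46.1262]
 [-99.0548  45.4108]
 [-98.4847 -46.6103]]
z 0.09802468270763424 tilt xy [ 0.0045 -0.0464]
```

Call:
apply_moves --targets '[[[0.12, 0, 0.01], [0, 0.05, 0], 40], [[0.12, 0, 0.01], [0, 0.05, 0], 40], [[0.12, 0, 0.01], [0, 0.05, 0], 40]]'

```text
time_s: 7.05
tcp_pos: [0.5659, 0.041, 0.0734]
eef_rot: [-178.6, -6.6, -91.9]
contact_force: [0.2, 1.1, -1.7]
gripper_width: 0.0401
```

Call:
apply_moves --targets '[[[0.12, 0, 0.01], [0, 0.05, -0.03], 40], [[0.12, 0, 0.01], [0, 0.05, 0], 40], [[0.12, 0, 0.01], [0, 0, 0], 40]]'

```text
time_s: 7.35
tcp_pos: [0.5649, 0.0251, 0.0735]
eef_rot: [-178.7, -7.6, -91.6]
contact_force: [-0.0, 2.6, -0.9]
gripper_width: 0.0402
```

```bash
python3 -c "
from st import *
status()
for n in ('top','scene'):
  c=r.capture(n);np.savez(n+'3.npz',**c);cv2.imwrite('pics/'+n+'3.png',c['img'])
from mod import mod
mod('top3')
"
```

```text
7.35 tcp [0.5649 0.0251 0.0735] rot [-178.7003   -7.5816  -91.6177] F [-0.0255  2.5969 -0.9157] w 0.04023545977116142
box tcp [-90.6537  -0.3068] lead edge [-78.9989   0.1973] z 57.9029431613307
top3 rect mm [117.9379  92.7875] n 1536
corners box [[ 49.6747 -46.5005]
 [ 49.179   46.2857]
 [-68.7572  45.6557]
 [-68.2616 -47.1305]]
z 0.09940013151363378 tilt xy [-0.002  -0.0637]
```

Call:
apply_moves --targets '[[[0.09, 0, 0.01], [0, 0, 0], 40], [[0.09, 0, 0.01], [0, 0, 0], 40], [[0.09, 0, 0.01], [0, 0, 0], 40]]'

```text
time_s: 7.75
tcp_pos: [0.565, 0.0136, 0.0743]
eef_rot: [-178.6, -7.5, -91.7]
contact_force: [-0.2, 1.4, -0.3]
gripper_width: 0.04
```

Call:
apply_moves --targets '[[[0.09, 0, 0.01], [0, 0, 0], 40], [[0.09, 0, 0.01], [0, 0, 0], 40], [[0.09, 0, 0.01], [0, 0, 0], 40]]'

```text
time_s: 8.05
tcp_pos: [0.5655, 0.0023, 0.0751]
eef_rot: [-178.5, -7.5, -91.6]
contact_force: [0.5, 3.4, 1.7]
gripper_width: 0.0401
```

```bash
python3 -c "
from st import *
status()
for n in ('top',):
  c=r.capture(n);np.savez(n+'4.npz',**c);cv2.imwrite('pics/'+n+'4.png',c['img'])
from mod import mod
mod('top4')
"
```

```text
8.05 tcp [0.5655 0.0023 0.0751] rot [-178.5484   -7.4828  -91.6339] F [0.5385 3.4315 1.6667] w 0.04014246224371016
box tcp [-67.8891   1.1539] lead edge [-56.2617   1.6994] z 59.51731799265292
top4 rect mm [108.7071  93.2194] n 1261
corners box [[ 66.5443 -44.4665]
 [ 63.9456  48.7167]
 [-44.7192  45.6862]
 [-42.1205 -47.497 ]]
z 0.10033147712197509 tilt xy [ 0.0166 -0.0646]
```

```bash
python3 -c "
from st import *
c=r.capture('scene');np.savez('scene4.npz',**c);a=cv2.resize(c['img'][170:310,180:360],None,fx=4.2,fy=4.2,interpolation=cv2.INTER_CUBIC);cv2.imwrite('pics/scene4.png',a)
t=load('top4');cv2.imwrite('pics/top4c.png',cv2.resize(t['img'][150:270,240:400],None,fx=5,fy=5,interpolation=cv2.INTER_CUBIC))
"
```

```text
(no output)
```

View pics/scene4.png

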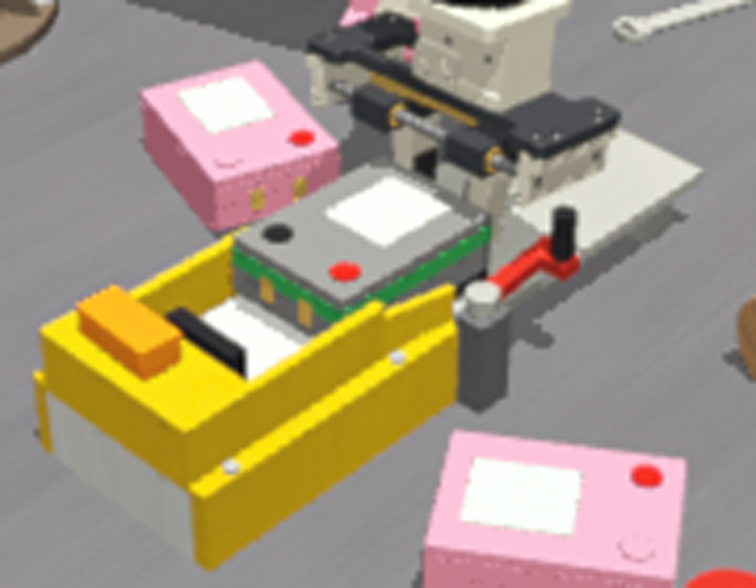

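View pics/top4c.png

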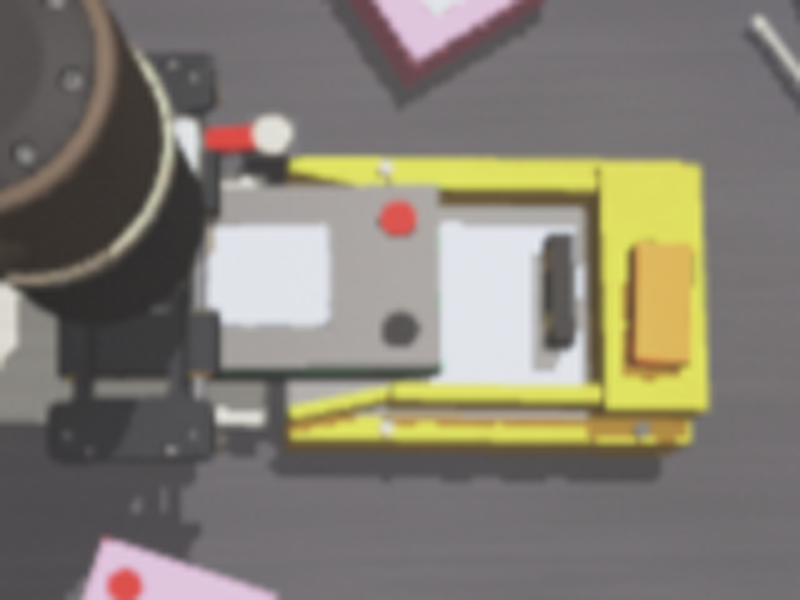

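Call:
apply_moves --targets '[[[0.08, 0, 0.03], [0, 0, 0.05], 40], [[0.08, 0, 0.03], [0, 0, 0.05], 40], [[0.06, 0, 0.02], [0, 0, 0], 40]]'

```text
time_s: 8.45
tcp_pos: [0.5649, -0.0079, 0.0729]
eef_rot: [-178.5, -7.5, -92.5]
contact_force: [0.0, 1.2, 1.6]
gripper_width: 0.0398
```

```bash
python3 -c "
from st import *
status()
for n in ('top',):
  c=r.capture(n);np.savez(n+'5.npz',**c);cv2.imwrite('pics/'+n+'5.png',c['img'])
from mod import mod
mod('top5',.12)
W=cloud(c)
for v,u in [(185,300),(200,300),(215,300),(200,320),(215,320),(200,285),(215,285)]: print(u,v,W[v,u],bx(W[v,u])*1000)
"
```

```text
8.45 tcp [ 0.5649 -0.0079  0.0729] rot [-178.4638   -7.4953  -92.5336] F [0.0471 1.1687 1.5853] w 0.03984268564757863
box tcp [-57.6333   1.0172] lead edge [-45.9953   1.4052] z 57.31908999440228
top5 rect mm [118.0568  92.7961] n 1666
corners box [[ 85.2159 -45.6507]
 [ 84.119   47.1389]
 [-33.9295  45.7434]
 [-32.8326 -47.0462]]
z 0.10016548074549693 tilt xy [0.0026 0.0011]
300 185 [ 0.6198 -0.0728  0.0767] [ 5.0221 58.3167]
300 200 [ 0.5746 -0.0697  0.1049] [ 3.675  13.0471]
300 215 [ 0.5373 -0.0685  0.1025] [  3.9041 -24.2956]
320 200 [ 0.5737 -0.1194  0.103 ] [53.4476 14.0744]
320 215 [ 0.5366 -0.1182  0.0989] [ 53.6303 -23.0215]
285 200 [ 0.5775 -0.0327  0.0958] [-33.3861  14.4842]
285 215 [ 0.5304 -0.0304  0.1478] [-33.8511 -32.6535]
```

Call:
apply_moves --targets '[[[0.12, 0, 0.01], [0, 0, 0], 40], [[0.12, 0, 0.01], [0, 0, 0], 40], [[0.12, 0, 0.01], [0, 0, 0], 40], [[0.12, 0, 0.01], [0, 0, 0], 40]]'

```text
time_s: 8.9
tcp_pos: [0.563, -0.0289, 0.073]
eef_rot: [-178.6, -7.5, -92.5]
contact_force: [0.5, 1.4, -1.0]
gripper_width: 0.0401
```

Call:
apply_moves --targets '[[[0.12, 0, 0.01], [0, 0, 0], 40], [[0.12, 0, 0.01], [0, 0, 0], 40], [[0.1, 0, 0.01], [0, 0, 0], 40]]'

```text
time_s: 9.2
tcp_pos: [0.5619, -0.0443, 0.0733]
eef_rot: [-178.6, -7.5, -92.5]
contact_force: [-1.3, 1.7, -1.3]
gripper_width: 0.04
```

```bash
python3 -c "
from st import *
status()
for n in ('top',):
  c=r.capture(n);np.savez(n+'6.npz',**c);cv2.imwrite('pics/top6c.png',cv2.resize(c['img'][150:270,240:400],None,fx=5,fy=5,interpolation=cv2.INTER_CUBIC))
from mod import mod
mod('top6',.12)
"
```

```text
9.2 tcp [ 0.5619 -0.0443  0.0733] rot [-178.6414   -7.5442  -92.5368] F [-1.3283  1.6952 -1.3321] w 0.039956167506154876
box tcp [-21.1998  -0.5966] lead edge [-9.5486 -0.262 ] z 57.72532600171862
top6 rect mm [116.6833  96.5334] n 1643
corners box [[120.8764 -47.5595]
 [120.0345  48.9702]
 [  3.3556  47.9526]
 [  4.1975 -48.5772]]
z 0.10005168905249275 tilt xy [0.0063 0.0046]
```

View pics/top6c.png

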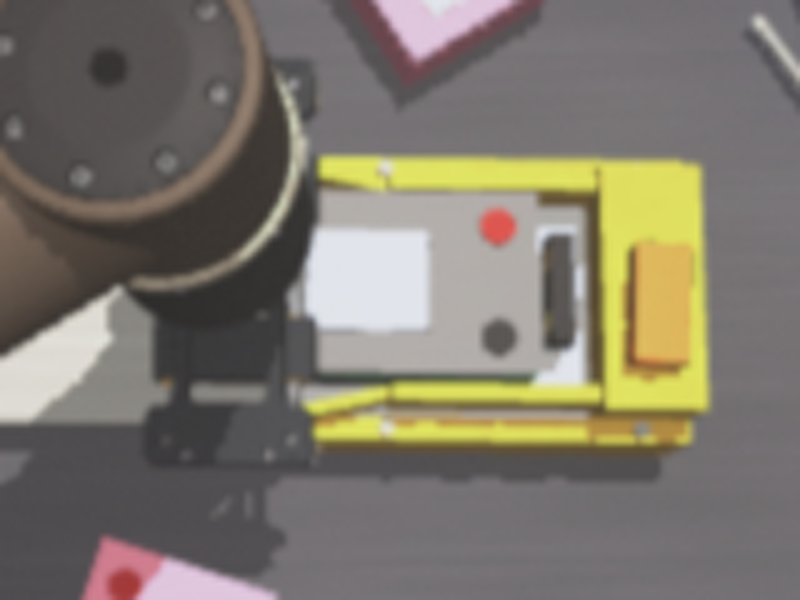

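Module is level between the rails with its nose at about 121 mm (top6c: nose edge u≈537, contact block at 545–575). Now I'll press gently.

Call:
apply_moves --targets '[[[0.06, 0, 0.01], [0, 0, 0], 40], [[0.06, 0, 0.01], [0, 0, 0], 40], [[0.05, 0, 0.0], [0, 0, 0], 40]]'

```text
time_s: 9.55
tcp_pos: [0.5616, -0.0521, 0.0736]
eef_rot: [-178.6, -7.5, -92.6]
contact_force: [0.2, 1.8, -1.4]
gripper_width: 0.04
```

Call:
apply_moves --targets '[[[0.03, 0, 0.0], [0, 0, 0], 40]]'

```text
time_s: 9.65
tcp_pos: [0.5616, -0.0531, 0.0737]
eef_rot: [-178.6, -7.5, -92.6]
contact_force: [-1.5, 6.4, -1.6]
gripper_width: 0.0398
```

Call:
apply_moves --targets '[[[0.015, 0, 0.0], [0, 0, 0], 40]]'

```text
time_s: 9.75
tcp_pos: [0.5617, -0.0532, 0.0736]
eef_rot: [-178.6, -7.5, -92.6]
contact_force: [-1.1, 6.9, 0.1]
gripper_width: 0.0401
```

Call:
apply_moves --targets '[[[0.012, 0, 0.0], [0, 0, 0], 40]]'

```text
time_s: 9.85
tcp_pos: [0.5616, -0.0532, 0.0737]
eef_rot: [-178.6, -7.4, -92.6]
contact_force: [-2.2, 5.3, -1.2]
gripper_width: 0.0399
```

Call:
apply_moves --targets '[[[0.03, 0, 0.0], [0, 0, 0], 40]]'

```text
time_s: 9.95
tcp_pos: [0.5617, -0.0535, 0.0737]
eef_rot: [-178.6, -7.4, -92.6]
contact_force: [-0.8, 9.7, -1.2]
gripper_width: 0.0398
```

Call:
apply_moves --targets '[[[0.035, 0, 0.0], [0, 0, 0], 40]]'

```text
time_s: 10.05
tcp_pos: [0.5618, -0.0538, 0.0737]
eef_rot: [-178.5, -7.3, -92.6]
contact_force: [-2.5, 10.6, -0.0]
gripper_width: 0.0401
```

Call:
apply_moves --targets '[[[0.038, 0, 0.0], [0, 0, 0], 40]]'

```text
time_s: 10.15
tcp_pos: [0.5618, -0.0539, 0.0737]
eef_rot: [-178.5, -7.2, -92.6]
contact_force: [-2.6, 11.4, 0.1]
gripper_width: 0.04
```

Call:
apply_moves --targets '[[[0.038, 0, 0.0], [0, 0, 0], 40]]'

```text
time_s: 10.25
tcp_pos: [0.5619, -0.054, 0.0738]
eef_rot: [-178.5, -7.1, -92.6]
contact_force: [-2.6, 12.6, -0.1]
gripper_width: 0.0403
```

Call:
apply_moves --targets '[[[0.038, 0, 0.0], [0, 0, 0], 40]]'

```text
time_s: 10.35
tcp_pos: [0.5619, -0.054, 0.0738]
eef_rot: [-178.4, -7.0, -92.6]
contact_force: [-2.0, 12.2, 1.3]
gripper_width: 0.0397
```

Call:
apply_moves --targets '[[[0.045, 0, 0.0], [0, 0, 0], 40]]'

```text
time_s: 10.45
tcp_pos: [0.5619, -0.0542, 0.0739]
eef_rot: [-178.4, -6.8, -92.6]
contact_force: [-2.7, 13.4, -0.0]
gripper_width: 0.0404
```

Call:
apply_moves --targets '[[[0.045, 0, 0.0], [0, 0, 0], 40], [[0.045, 0, 0.0], [0, 0, 0], 40]]'

```text
time_s: 10.65
tcp_pos: [0.5619, -0.0543, 0.0739]
eef_rot: [-178.3, -6.6, -92.6]
contact_force: [-3.5, 13.9, 1.4]
gripper_width: 0.0401
```

Call:
apply_moves --targets '[[[0.045, 0, 0.0], [0, 0, 0], 40], [[0.045, 0, 0.0], [0, 0, 0], 40]]'

```text
time_s: 10.85
tcp_pos: [0.5619, -0.0544, 0.074]
eef_rot: [-178.2, -6.3, -92.6]
contact_force: [-2.8, 13.6, 1.1]
gripper_width: 0.0401
```

```bash
python3 -c "
from st import *
status()
for n in ('top',):
  c=r.capture(n);np.savez(n+'7.npz',**c)
from mod import mod
mod('top7',.12)
"
```

```text
10.85 tcp [ 0.5619 -0.0544  0.074 ] rot [-178.2192   -6.3405  -92.5664] F [-2.7508 13.6162  1.0508] w 0.04013447122681039
box tcp [-11.1289  -0.216 ] lead edge [0.1927 0.2399] z 58.170317965003065
top7 rect mm [122.991   96.3078] n 1590
corners box [[140.5745 -46.6489]
 [136.9464  49.5906]
 [ 14.0427  44.9573]
 [ 17.6708 -51.2821]]
z 0.09994421735210342 tilt xy [0.0059 0.0189]
```

Call:
apply_moves --targets '[[[-0.1, 0, 0], [0, 0, 0], 40], [[-0.4, 0, 0], [0, 0, 0], 40], [[-0.8, 0, 0], [0, 0, 0], 40], [[-0.5, 0, -0.5], [0, -0.7, 0], 40], [[0, 0, -0.9], [0, 0, 0], 40]]'

```text
time_s: 11.4
tcp_pos: [0.56, 0.0239, 0.1179]
eef_rot: [-178.8, -0.8, -92.4]
contact_force: [0.7, 0.7, 1.0]
gripper_width: 0.0401
```

Call:
apply_moves --targets '[[[-0.5, 0, -0.9], [0, 0, 0], 40], [[-0.5, 0, -0.9], [0, 0, 0], 40], [[-0.5, 0, -0.9], [0, 0, 0], 30], [[0, 0, -0.6], [0, 0, 0], 30], [[0, 0, 0], [0, 0, 0], 30]]'

```text
time_s: 11.9
tcp_pos: [0.5607, 0.0912, 0.2588]
eef_rot: [-178.6, -0.8, -92.4]
contact_force: [0.0, -0.1, -0.8]
gripper_width: 0.0305
```

```bash
python3 -c "
from st import *
status()
wristcap('w8')
for n in ('top',):
  c=r.capture(n);np.savez(n+'8.npz',**c);cv2.imwrite('pics/top8c.png',cv2.resize(c['img'][150:270,240:400],None,fx=5,fy=5,interpolation=cv2.INTER_CUBIC))
"
```

```text
11.9 tcp [0.5607 0.0912 0.2588] rot [-178.5624   -0.7942  -92.3673] F [ 0.0344 -0.05   -0.7636] w 0.03052471659432986
box tcp [-156.5612   -7.0169] lead edge [-146.8253   -6.6189] z 241.96455958445475
11.9 [0.5607 0.0912 0.2588] [-178.5624   -0.7942  -92.3673]
```

View pics/w8.png

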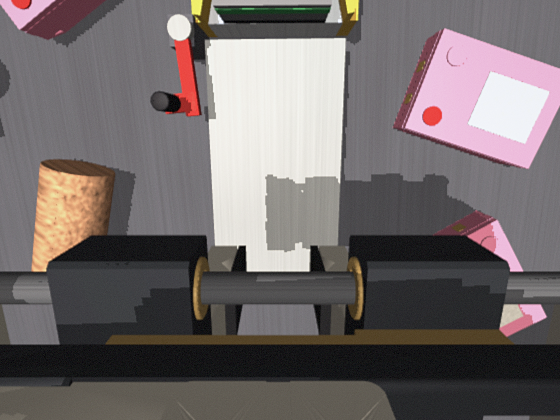

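View pics/top8c.png

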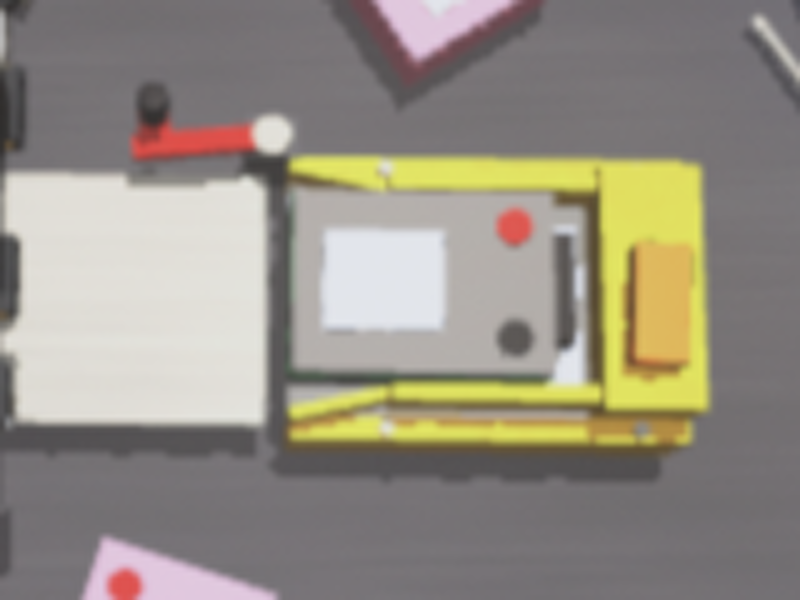

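Module sits flush in the bay (rear edge u≈291 at the sill, nose against the block at 555). Locating the knob now.

```bash
python3 -c "
from st import *
for n in ('w8','top8'):
  c=load(n);W=cloud(c);hsv=cv2.cvtColor(c['img'],cv2.COLOR_BGR2HSV);x,y,z=W[...,0],W[...,1],W[...,2]
  m=(hsv[...,2]<110)&(hsv[...,1]<90)&(x>.62)&(x<.69)&(y>-.04)&(y<.04)&(z>.107)&(z<.12);P=W[m];print(n,len(P),P.mean(0),P.min(0),P.max(0),bx(P.mean(0))*1000)
  cp=(x>.62)&(x<.66)&(y>-.075)&(y<-.045)&(z>.07)&(z<.09)&(hsv[...,1]<60)&(hsv[...,2]>150);P=W[cp];print('hinge cap',len(P),P.mean(0),bx(P.mean(0))*1000)
  if n=='w8':
    cc=[ray(c,u,v,.112) for u,v in [(154,101)]];print(cc)
    cv2.imwrite('pics/w8k.png',cv2.resize(c['img'][0:140,120:220],None,fx=4,fy=4,interpolation=cv2.INTER_CUBIC))
togo([.6515,.002,.16],-92.2,0)
"
```

```text
w8 327 [0.6543 0.0023 0.1119] [ 0.6467 -0.0052  0.1071] [0.6623 0.0096 0.1144] [-71.2679  89.8995]
hinge cap 495 [ 0.6426 -0.0586  0.0792] [-10.0251  80.5393]
[array([0.6591, 0.0025, 0.112 ])]
top8 32 [0.6529 0.0042 0.1119] [ 0.6457 -0.0022  0.1071] [0.6602 0.0106 0.116 ] [-73.1078  88.4694]
hinge cap 43 [ 0.6408 -0.0579  0.0793] [-10.6413  78.7052]
12.0 tcp [0.5593 0.0905 0.2555] rot [-178.8104   -0.8634  -92.4106] F [-0.1071  0.1963 -0.5182] w 0.030253626422972954
box tcp [-155.7543   -8.3669] lead edge [-145.9981   -8.0498] z 238.61343636917323
shift units [ 2.0764 -2.3448  2.4674] turn units [-0.1485 -0.1082 -0.0252]
```

View pics/w8k.png

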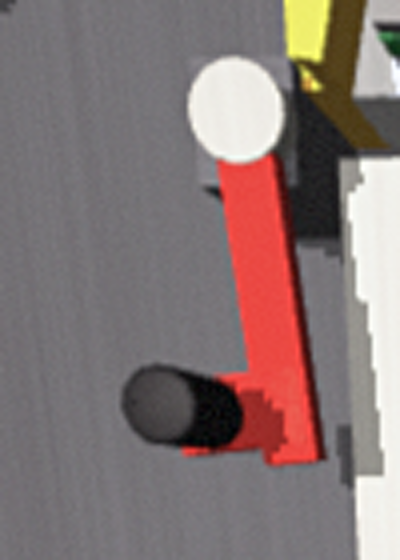

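Call:
apply_moves --targets '[[[0.7, -0.7, 0.2], [-0.1, -0.1, 0], 44], [[0.7, -0.7, 0.4], [0, 0, 0], 44], [[0.5, -0.6, 0.6], [0, 0, 0], 44], [[0.1, -0.3, 0.6], [0, 0, 0], 44], [[0, 0, 0], [0, 0, 0], 44]]'

```text
time_s: 12.5
tcp_pos: [0.6481, 0.0041, 0.1762]
eef_rot: [179.9, -0.1, -92.3]
contact_force: [-1.3, -0.3, -1.2]
gripper_width: 0.0438
```

```bash
python3 -c "
from st import *
togo([.6537,.0028,.10],-92.2,0)
wristcap('w9')"
```

```text
12.5 tcp [0.6481 0.0041 0.1762] rot [179.8963  -0.149  -92.3166] F [-1.2969 -0.3288 -1.238 ] w 0.04377538469916609
box tcp [-72.8946  83.649 ] lead edge [-63.3505  83.5988] z 159.27230068064992
shift units [ 0.0226 -0.145   1.906 ] turn units [ 0.013  -0.0186 -0.0146]
12.5 [0.6481 0.0041 0.1762] [179.8963  -0.149  -92.3166]
```

View pics/w9.png

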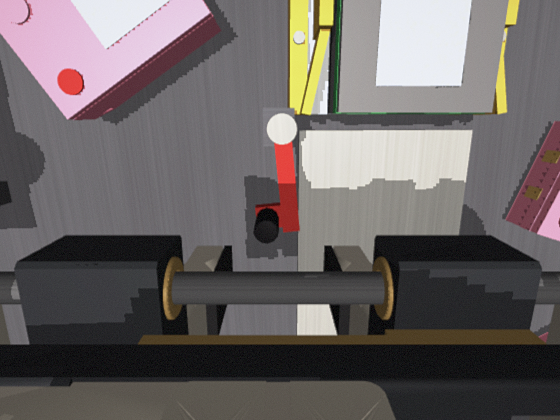

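Call:
apply_moves --targets '[[[0.02, -0.15, 0.7], [0, 0, 0], 44], [[0, 0, 0.7], [0, 0, 0], 44], [[0, 0, 0.4], [0, 0, 0], 44]]'

```text
time_s: 12.85
tcp_pos: [0.6554, 0.0042, 0.1085]
eef_rot: [-179.7, -0.1, -92.2]
contact_force: [0.4, -0.1, -0.8]
gripper_width: 0.0438
```

```bash
python3 -c "
from st import *
togo([.6537,.0028,.10],-92.2,0)
"
```

```text
12.85 tcp [0.6554 0.0042 0.1085] rot [-179.6962   -0.1345  -92.237 ] F [ 0.3862 -0.0867 -0.8236] w 0.04381226367148342
box tcp [-73.2088  90.91  ] lead edge [-63.6688  90.994 ] z 91.47460355018094
shift units [0.0352 0.0411 0.2112] turn units [-0.038  -0.0168 -0.0046]
```

Call:
apply_moves --targets '[[[0.035, 0.04, 0.2], [0, 0, 0], 44], [[0, 0, 0], [0, 0, 0], 10], [[0, 0, 0], [0, 0, 0], 10], [[0, 0, 0], [0, 0, 0], 10]]' --squeeze 5

```text
time_s: 13.25
tcp_pos: [0.6523, 0.0041, 0.1016]
eef_rot: [-179.7, -0.2, -92.1]
contact_force: [0.9, -0.3, 0.0]
gripper_width: 0.0256
```

```bash
python3 -c "
from st import *
status()
"
```

```text
13.25 tcp [0.6523 0.0041 0.1016] rot [-179.7281   -0.1765  -92.1197] F [ 0.9234 -0.3325  0.0277] w 0.025643008150310582
box tcp [-73.0315  87.8565] lead edge [-63.4793  87.9505] z 84.65598577762195
```

Call:
apply_moves --targets '[[[0.02, 0, 0], [0, 0, 0], 10], [[0, 0, 0], [0, 0, 0], 10], [[0, 0, 0], [0, 0, 0], 10], [[0, 0, 0], [0, 0, 0], 10]]' --squeeze 8

```text
time_s: 13.65
tcp_pos: [0.653, 0.0037, 0.1032]
eef_rot: [-179.6, -0.1, -92.1]
contact_force: [0.6, 0.5, -2.3]
gripper_width: 0.0156
```

```bash
python3 -c "
from st import *
status()
H=np.array([-10.,80.3]);R=62.1
for a in range(170,262,8):
  print(a,H+R*np.array([np.cos(np.radians(a)),np.sin(np.radians(a))]))
"
```

```text
13.65 tcp [0.653  0.0037 0.1032] rot [-179.5757   -0.1052  -92.1276] F [ 0.6484  0.4981 -2.3471] w 0.015564636404200359
box tcp [-72.6145  88.5355] lead edge [-63.0834  88.6734] z 86.21055632877837
170 [-71.1566  91.0836]
178 [-72.0622  82.4673]
186 [-71.7598  73.8088]
194 [-70.2554  65.2767]
202 [-67.5781  57.0369]
210 [-63.7802  49.25  ]
218 [-58.9355  42.0674]
226 [-53.1383  35.629 ]
234 [-46.5015  30.06  ]
242 [-39.1542  25.469 ]
250 [-31.2395  21.9451]
258 [-22.9113  19.557 ]
```

Call:
apply_moves --targets '[[[0, 0.16, 0.03], [0, 0, 0], 10], [[0.01, 0.22, 0.02], [0, 0, 0], 10], [[0.04, 0.22, 0], [0, 0, 0], 10], [[0.07, 0.21, 0], [0, 0, 0], 10]]'

```text
time_s: 14.05
tcp_pos: [0.6222, 0.0014, 0.1031]
eef_rot: [-179.1, -0.0, -92.0]
contact_force: [3.4, 1.3, -0.0]
gripper_width: 0.0156
```

```bash
cat > kp.py <<'E'
from st import *
s,p,R=status();b=bx(p)*1000-np.array([-10,80.3]);a=np.degrees(np.arctan2(b[1],b[0]))%360;print("angle",a,"r",np.hypot(*b),"keeper",np.radians(a-165.07))
E
python3 kp.py
```

```text
14.05 tcp [0.6222 0.0014 0.1031] rot [-179.1156   -0.0016  -92.0197] F [ 3.401   1.2951 -0.048 ] w 0.015613308316098688
box tcp [-69.1911  57.871 ] lead edge [-59.6915  58.1633] z 86.13339322750251
angle 200.7529438006157 r 63.298070846900565 keeper 0.622784856124843
```

Following the arc well, moving on.

Call:
apply_moves --targets '[[[0.11, 0.2, 0], [0, 0, 0], 10], [[0.13, 0.18, 0], [0, 0, 0], 10], [[0.15, 0.16, 0], [0, 0, 0], 10]]'

```text
time_s: 14.35
tcp_pos: [0.5974, -0.0143, 0.1033]
eef_rot: [-179.1, 0.0, -92.0]
contact_force: [2.7, 2.0, 0.1]
gripper_width: 0.0156
```

```bash
python3 kp.py
```

```text
14.35 tcp [ 0.5974 -0.0143  0.1033] rot [-179.0837    0.0056  -91.9694] F [2.7227 2.0348 0.0627] w 0.015559404360290659
box tcp [-52.4886  33.662 ] lead edge [-42.9914  33.9721] z 86.35118659438311
angle 227.6655378264225 r 63.090272601261766 keeper 1.0924982321277277
```

Call:
apply_moves --targets '[[[0.175, 0.13, 0], [0, 0, 0], 10], [[0.19, 0.105, 0], [0, 0, 0], 10], [[0.2, 0.075, 0], [0, 0, 0], 10]]'

```text
time_s: 14.65
tcp_pos: [0.5833, -0.0383, 0.1036]
eef_rot: [-179.0, 0.0, -92.0]
contact_force: [10.2, 8.3, -1.5]
gripper_width: 0.0158
```

```bash
python3 kp.py
```

```text
14.65 tcp [ 0.5833 -0.0383  0.1036] rot [-178.979     0.0321  -91.9583] F [10.2048  8.3406 -1.5116] w 0.01575108583516227
box tcp [-27.9924  20.5568] lead edge [-18.5033  20.8998] z 86.5870944507644
angle 253.23970481701383 r 62.393689167517714 keeper 1.538851649568396
```

Call:
apply_moves --targets '[[[0.06, 0.0, 0], [0, 0, 0], 10], [[0.06, 0.0, 0], [0, 0, 0], 10]]'

```text
time_s: 14.85
tcp_pos: [0.5833, -0.0426, 0.1038]
eef_rot: [-178.9, 0.2, -92.1]
contact_force: [1.2, 10.8, 2.2]
gripper_width: 0.016
```

```bash
python3 kp.py
```

```text
14.85 tcp [ 0.5833 -0.0426  0.1038] rot [-178.8606    0.243   -92.0629] F [ 1.1572 10.837   2.1859] w 0.015975545022337688
box tcp [-23.7088  20.7508] lead edge [-14.2818  21.1114] z 86.72505522699831
angle 257.0358735810559 r 61.10677359470181 keeper 1.6051072934622939
```

At the stop. I'll open gradually, lift straight up and look.

Call:
apply_moves --targets '[[[0, 0, 0], [0, 0, 0], 34], [[0, 0, 0], [0, 0, 0], 34], [[0, 0, 0], [0, 0, 0], 34], [[0, 0, -0.5], [0, 0, 0], 34], [[0, 0, -0.9], [0, 0, 0], 34]]'

```text
time_s: 15.35
tcp_pos: [0.5753, -0.0463, 0.1538]
eef_rot: [-179.9, 0.0, -92.3]
contact_force: [0.9, -1.0, 0.3]
gripper_width: 0.0336
```

Call:
apply_moves --targets '[[[-0.5, 0, -0.9], [0, 0, 0], 34], [[-0.9, 0, -0.8], [0, 0, 0], 34], [[-0.9, 0, 0], [0, 0, 0], 34], [[-0.9, 0, 0], [0, 0, 0], 34], [[0, 0, 0], [0, 0, 0], 34]]'

```text
time_s: 15.85
tcp_pos: [0.5802, 0.0824, 0.2289]
eef_rot: [-179.8, 0.0, -92.6]
contact_force: [0.1, -0.0, 0.6]
gripper_width: 0.0339
```

```bash
python3 -c "
from st import *
status()
wristcap('w10')
for n in ('top','scene'):
  c=r.capture(n);np.savez(n+'10.npz',**c)
  a=c['img'][150:270,240:400] if n=='top' else c['img'][170:310,180:360]
  cv2.imwrite('pics/'+n+'10c.png',cv2.resize(a,None,fx=4.2,fy=4.2,interpolation=cv2.INTER_CUBIC))
"
```

```text
15.85 tcp [0.5802 0.0824 0.2289] rot [-179.7607    0.0024  -92.5733] F [ 0.0767 -0.0358  0.6329] w 0.033873673788849215
box tcp [-148.521    12.8482] lead edge [-139.0215   12.8573] z 211.8829854828175
15.85 [0.5802 0.0824 0.2289] [-179.7607    0.0024  -92.5733]
```

View pics/w10.png

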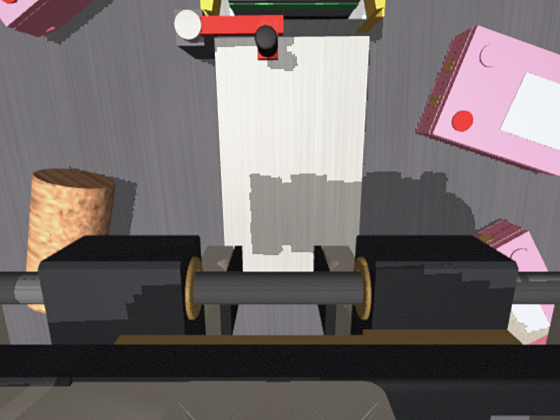

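View pics/top10c.png

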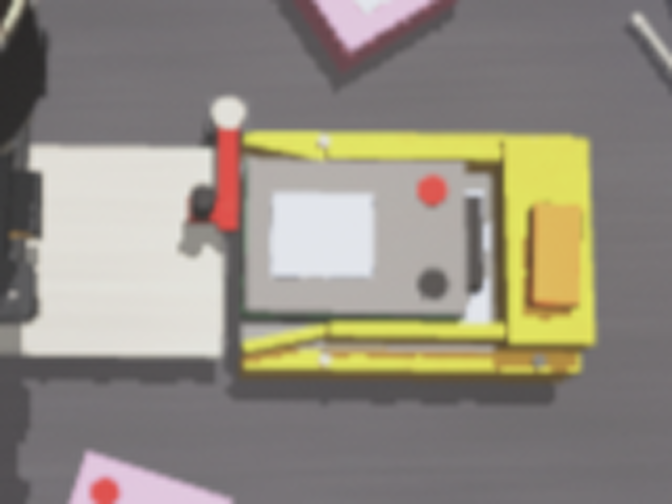

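View pics/scene10c.png

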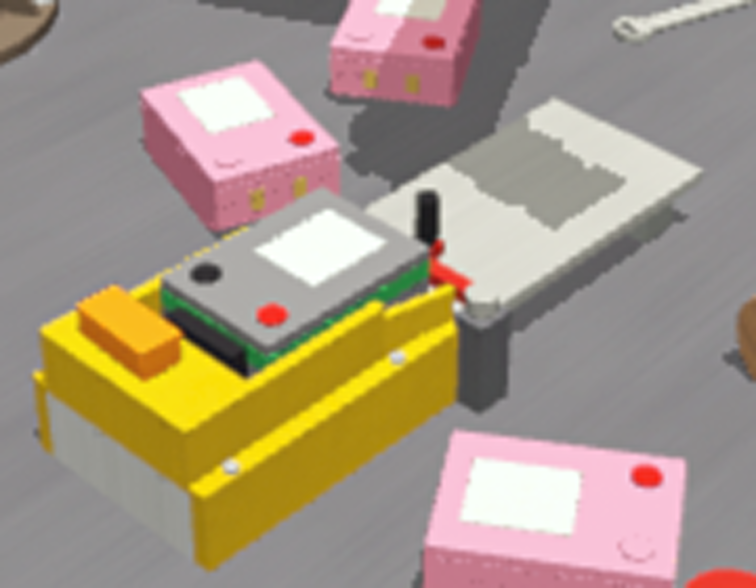

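The keeper lies across the mouth (wrist: arm u 200–283 at v≈24, knob at (266,38)) with the module flush behind it. Last numeric check.

```bash
python3 -c "
from st import *
from m import rect
for n in ('w10','top10'):
  c=load(n);W=cloud(c);hsv=cv2.cvtColor(c['img'],cv2.COLOR_BGR2HSV);x,y,z=W[...,0],W[...,1],W[...,2]
  m=((hsv[...,0]<6)|(hsv[...,0]>174))&(hsv[...,1]>150)&(x>.56)&(x<.635)&(y>-.065)&(y<-.03)&(z>.074)&(z<.083)
  P=np.array([bx(p)*1000 for p in W[m]]); Q=P[P[:,1]>40]; k=np.polyfit(Q[:,1],Q[:,0],1); print(n,len(Q),'keeper angle',np.pi/2-np.arctan(k[0])*-1, 'x mean',Q[:,0].mean())
  kn=(hsv[...,2]<90)&(hsv[...,1]<90)&(x>.55)&(x<.62)&(y>-.06)&(y<-.01)&(z>.107)&(z<.12);b=bx(W[kn].mean(0))*1000;d=b-[-10,80];print('knob',b,np.radians(np.degrees(np.arctan2(d[1],d[0]))%360-165.07))
c=load('top10');W=cloud(c);hsv=cv2.cvtColor(c['img'],cv2.COLOR_BGR2HSV);x,y,z=W[...,0],W[...,1],W[...,2]
m=(x>.5)&(x<.62)&(y>-.21)&(y<-.06)&(z>.094)&(z<.106)&(hsv[...,1]<70)&(hsv[...,2]>110)
m=cv2.morphologyEx(m.astype(np.uint8),cv2.MORPH_OPEN,np.ones((3,3)))
c0,sz,a,b=rect(W[m>0]);print(sz,'centre',bx(c0/1000)*1000,np.array([bx(q/1000)*1000 for q in b]),np.median(W[m>0][:,2]))
"
```

```text
w10 735 keeper angle 1.5574705272886449 x mean -10.422026638548335
knob [-26.72    20.6231] 1.5568901616626778
top10 33 keeper angle 1.5026090315543874 x mean -11.086911859453034
knob [-27.7811  15.1846] 1.5636260866020177
[129.9711  92.6372] centre [63.7317 -0.3876] [[128.7636 -46.6412]
 [128.671   45.9959]
 [ -1.3001  45.866 ]
 [ -1.2075 -46.7711]] 0.10024703541188718
```

```bash
python3 -c "
from plant import r
print(r.get_state()['time_s'],r.get_state()['contact_force']);print(r.close_job())"
```

```text
16.0 [-0.35453957 -0.50387447  0.81053318]
the job is handed in; nothing more can be done
None
```

The module is in the box, pressed home and level, and the keeper is swung across behind it. I handed the job in at 16.0 s; no verdict was reported.

**What I did:**
- **Push:** I pushed the grey module low from behind with two fingers, steering it square, and over the step. It pitched by about 0.065 rad at most in the pictures, against the 0.15 limit.
- **Press:** I built up the push slowly against the contact block to a reading of about 14 N. That leaves roughly 12 N on the contacts after friction, held for over 0.5 s.
- **Keeper:** I backed off, pinched the keeper's knob and swung it to its stop.

**Last checks:**

| Check | Measured | Limit |
|---|---|---|
| Module along the bay | −1.3 mm from home | ±3 mm |
| Module sideways | −0.4 mm | ±6 mm |
| Module yaw | about 0 rad | 0.08 rad |
| Module top | 100.2 mm (about level on the 50 mm floor) | – |
| Keeper, most readings | about 1.56 rad | above 1.45 rad |

- **Keeper reading that disagreed:** the coarser fit of the arm in the top view gave 1.50 rad, still above the limit.
- **Contact force:** it was worked out from the wrist force, not measured directly.
- **Box position:** I used the wrist view. The first scene-camera estimate was 4–5 mm off from it.
- **Other things:** the fuse block looks unmoved in the final pictures. I did not measure the other loose things again, but nothing I did went near them.

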